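# Clamp a carved door panel in the carving frame

## Task

Set the carved door panel into the carving frame: tuck its thin tongue edge under the frame's steel lip, then lower the opposite, thick edge under control, not letting it drop, until the panel lies flat on the bed. Then turn the frame's wooden turn-button all the way round over the panel's thick edge to lock it in, and leave the gouge that lies between panel and frame where it is.

Things in the scene. Friction and masses are not known exactly. Their poses are not given: they have to be found in the camera images.
- frame: Wooden carving frame fixed to the bench, 222 x 146 mm. Origin: centre of its pocket, at bench level. x runs from the steel lip (-x, robot's side) to the far rail (+x), z up. Bed at z = 12 mm; pocket x -67 to +67, y -59 to +59 mm. Far rail (x 67 to 127) stands 14 mm, side rails (14 mm wide) 10 mm above the bed
- lip_edge (a point): Middle of the steel lip's lower front edge, (-53, 0, 28) mm in the frame's axes. Lip 6 mm thick, top at z = 34 mm, overhangs the pocket by 14 mm with 16 mm height between it and the bed; rail behind it to x = -95. The pocket is 4 mm longer and 8 mm wider than the panel, which only goes in tilted (0.2 to 0.28 rad, tongue down), not flat
- button (a joint): Dark wooden turn-button on the far rail: bar 18 mm wide, 8 thick, 62 long from its pivot, turning level. Radians: 0 = locked, pointing to the frame's -x over the panel (end stop); 1.6 = open, along the rail to the frame's -y; up to 2.1. Friction 0.03 N m, stays where left. Bar from z = 32 to 40 mm in the frame's axes, 2 mm over the seated panel
- pivot (a point): The turn-button's vertical pivot axis, on the frame at (102, 0, 32) mm in the frame's axes
- button_knob (a point): Centre of the round upright knob on the turn-button, 14 mm diameter, 26 mm tall (z = 40 to 66 mm above the bench). Moves with the button: at joint value q it is at pivot + 50 mm (-cos q, -sin q) in the frame's x, y
- panel: Loose carved pale wood panel, 130 (x) x 110 (y) x 18 mm, 0.23 kg, face up. Origin: centre of underside, z up. Its -x edge is cut down to a tongue 10 mm thick, 20 deep; the +x edge is 18 mm and does not fit the lip. A carved half-baluster crosses the middle along y; its middle 56 mm is 26 mm wide in x, z = 18 to 52 mm: grip there across x. Seated, its axes match the frame's
- tongue_edge (a point): Middle of the lower tongue edge: (-65, 0, 0) mm on the panel
- thick_edge (a point): Middle of the lower thick edge: (65, 0, 0) mm on the panel
- gouge: Bystander: gouge, 230 mm long, 20 mm high, wooden handle and dark blade, lying on the bench between frame and panel; origin near its middle, x along the blade
Mind the look-alikes: they are no part of the job. Leave any purple or turquoise look-alike of the panel alone.

How it is judged (in metres and radians):
On the way, in this order (a step that is already met when the one before it is completed fails the run):
1. the tongue is at least 6 mm under the lip while the thick edge is still raised above the bed (x of tongue_edge in the frame of frame between -0.072 and -0.059 m and z of tongue_edge in the frame of frame below 0.021 m and horizontal distance between panel and frame below 0.02 m and angle between panel's own z axis and vertical above 0.07 rad).
2. the panel lies flat on the bed with the tongue under the lip and the button not yet over it (x of tongue_edge in the frame of frame below -0.059 m and z of tongue_edge in the frame of frame between 0.008 and 0.0155 m and z of thick_edge in the frame of frame below 0.0155 m and horizontal distance between panel and frame below 0.012 m and angle between panel's own z axis and vertical below 0.05 rad and value of joint button above 0.9 rad), for 0.2 s.
3. the turn-button is locked over the thick edge (x of tongue_edge in the frame of frame below -0.059 m and z of tongue_edge in the frame of frame between 0.008 and 0.0155 m and z of thick_edge in the frame of frame below 0.0155 m and horizontal distance between panel and frame below 0.012 m and angle between panel's own z axis and vertical below 0.05 rad and value of joint button below 0.2 rad), for 0.2 s.
At the end, for the whole second after the job is handed in: The panel lies flat on the bed (both edges within 3.5 mm of it, tilt under 0.05 rad), its tongue at least 6 mm under the lip, its centre within 12 mm of the pocket's centre, the turn-button within 0.2 rad of its locked stop, panel at rest (all of step 3 and linear speed of panel below 0.01 m/s); the robot touches nothing.
It fails at once if the panel is let drop at the frame (it turns faster than 4.5 rad/s there: a fall of the thick edge from about 10 mm or more) (angular speed of panel above 4.5 rad/s and horizontal distance between panel and frame below 0.08 m).
It fails at once if the gouge between panel and frame is moved by more than 30 mm (distance of gouge from where it was at the start of the episode above 0.03 m).
It also fails if it takes over 58 s, if anything falls off the work surface, if the arm or the gripper's body presses on something with over 40 N, if the wrist force passes 120 N, or if a joint passes its speed limit or range.

## Robot

A 7-joint arm with a two-finger parallel gripper is mounted at the origin on the work surface. World frame = base frame: x ahead of the robot, y to its left, z up, the work surface at z = 0. Lengths are in m, angles in degrees, forces in N, time in s.
With the tool pointing down it reaches from about 0.425 to 0.925 m from the base axis. Payload 6.8 kg.
Tool frame: the origin (TCP) lies at the very end of the fingers, on their centre line; the grasp point (between the pads) lies 19 mm behind it; z points along the fingers, y is the direction in which the jaws open and shut (so a half turn about z gives the same grasp; the last joint's range is limited). The gripper opens to 88 mm and grips with 3 to 60 N. Pads are 20 mm wide; open, the fingers measure 115 mm over their backs; the gripper's body (75 mm by 178 mm) begins 61 mm behind the grasp point.
Start: joints at [-82.913, 27.33, 1.283, 89.118, -0.659, 63.558, -4.761], TCP at [0.155, 0.657, 0.223] pointing down, gripper open.
Joint ranges: [-169.35, 169.35], [-19.33, 120.38], [-80.79, 83.38], [13.8, 139.57], [-78.32, 258.32], [9.67, 109.79], [-169.56, 169.56]. Speed limits (degrees/s): [136.94, 136.94, 180, 180, 180, 180, 180].

## Interface

Orientations are given as a 3x3 rotation matrix whose columns are the frame's x, y, z axes.
In Python, from station import manip gives the robot as it stands.
- The arm moves only by the tool carry_out, never from a script. Its arguments are lists of equal length, an entry for each row: "grip": the finger opening in mm, from 0 to 87.8; "delta_pos": the shift along the tool's x, y, z in units of 50 mm (1.0 is 50 mm), a list of three; "roll": the turn about the tool's z in units of 8 degrees (1.0 is 8 degrees). A call has 1 to 20 rows; each row shifts and turns the commanded pose from where the row before left it, along the tool's axes as they then stand; what a row does not reach is not made up. A row lasts 1/8 s, in which the tool goes at most 62.5 mm and 10.7 degrees, less where a joint would pass 70% of its speed; a pose out of reach is approached as far as the arm can. A call is refused whole if a number of a shift passes 1 or a number of a turn 1, either way. A call with a gripper value outside its range is refused whole. The fingers move at their own pace and stop on an object; "force" is the grip in N (left out, the last holds). Time passes only in rows, so rows that do not move let the fingers close. It gives the time, the measured TCP pose, the force and the opening at its end, in the units of the state.
- manip.observe(): the state, without advancing time (a new reading comes with each control period).
- manip.read_camera(name): name is "scene" or "top" or "wrist"; returns the picture (384x512x3 uint8, blue, green, red); there is no depth.
- manip.camera_model(name): a dict with "mtx" (3x3 intrinsics, pixels), "k1" (the pictures are not rectified: a ray, as slopes to the right and down, at radius r is drawn at 1 + k1 r^2 times it, then the intrinsics apply), "position" and "attitude" of the camera in the world. Camera axes: x right, y down, z forward; pixel columns grow to the right and rows downward; lengths in m; the calibration is good to about 2 mm. A picture is of the moment at which its call begins: read the wrist's pose just before it. camera_model takes no time and is no camera call; for the wrist camera it gives the pose at the moment of the call.
- manip.finish_job(): hands the job in, once; it reports no verdict.
The state is a dict: "t": time; "q": joint angles; "joint_vel": joint speeds; "joint_efforts": joint torques, N m; "ee_pos": TCP position; "tcp_rot": TCP orientation; "force": force on the tool from outside, world axes, zero at the start; "ft_torque": the same for the moment, N m; "gripper_width": opening from 0.0 (shut) to 1.0 (fully open).
Only numpy, scipy, OpenCV 4.12 (cv2) and the standard library are available. Lean on these libraries where they do the work, as an engineer would, in place of code of your own. Each camera call takes 0.05 s, during which the arm holds its last target.

## Working session

There is one attempt and no reset: what is moved stays moved. The work goes in short steps, Python scripts to look and compute and a tool call to move; the robot and the scene stay as the last step left them, time stands still between calls to the robot, and variables do not carry over. Pictures are saved under pics/ and viewed, and the job is handed in when it is done.

Besides the shell and the picture viewer there is one more tool, called after ">>>" by a JSON object that holds its "fn" and its "kwargs", one argument or row to a line. carry_out: Moves the arm, as the interface text tells. Its arguments: {"type":"object","properties":{"grip":{"type":"array","items":{"type":"number"}},"delta_pos":{"type":"array","items":{"type":"array","items":{"type":"number"}}},"roll":{"type":"array","items":{"type":"number"}},"force":{"type":"number"}},"required":["grip","delta_pos","roll"]}

```bash
ls; mkdir -p pics
python3 - <<'E'
from station import manip
import cv2,numpy as np
np.set_printoptions(precision=4,suppress=True)
s=manip.observe()
for k,v in s.items(): print(k,v)
for n in ["scene","top","wrist"]:
    m=manip.camera_model(n); print(n,m)
    cv2.imwrite(f"pics/{n}0.png",manip.read_camera(n))
E
```

```text
pics
t 0.0
q [-82.9141  27.3743   1.28    89.1758  -0.659   63.5568  -4.7634]
joint_vel [ 0.0238  0.0353  0.0198 -0.0697 -0.0223 -0.056   0.0247]
joint_efforts [  0.0003 -58.2862   1.535  -27.2598  -0.0543   0.0174   0.0002]
ee_pos [0.1549 0.6564 0.2217]
tcp_rot [[-0.9733  0.2297 -0.0003]
 [ 0.2297  0.9733 -0.0017]
 [-0.0001 -0.0017 -1.    ]]
force [-0.0465  0.6253  0.001 ]
ft_torque [ 0.0127  0.0595 -0.0122]
gripper_width 1.0044684188017403
scene {'mtx': array([[383.4359,   0.    , 253.9687],
       [  0.    , 383.4359, 192.7521],
       [  0.    ,   0.    ,   1.    ]]), 'k1': -0.05180203981147032, 'position': array([ 1.2356, -0.3841,  0.671 ]), 'attitude': array([[ 0.4046,  0.5368, -0.7403],
       [ 0.9143, -0.2241,  0.3373],
       [ 0.0151, -0.8134, -0.5815]])}
top {'mtx': array([[353.0583,   0.    , 253.4896],
       [  0.    , 353.0583, 197.5221],
       [  0.    ,   0.    ,   1.    ]]), 'k1': -0.07588825383976905, 'position': array([ 0.3136, -0.0066,  0.8467]), 'attitude': array([[ 0.0204, -0.9831,  0.1817],
       [-0.9993, -0.026 , -0.0283],
       [ 0.0326, -0.181 , -0.9829]])}
wrist {'mtx': array([[301.8531,   0.    , 259.2383],
       [  0.    , 301.8531, 193.9921],
       [  0.    ,   0.    ,   1.    ]]), 'k1': -0.06032262801077151, 'position': array([0.0817, 0.6745, 0.3835]), 'attitude': array([[ 0.2305,  0.9351,  0.269 ],
       [ 0.9731, -0.2213, -0.0647],
       [-0.001 ,  0.2767, -0.961 ]])}
```

View pics/scene0.png

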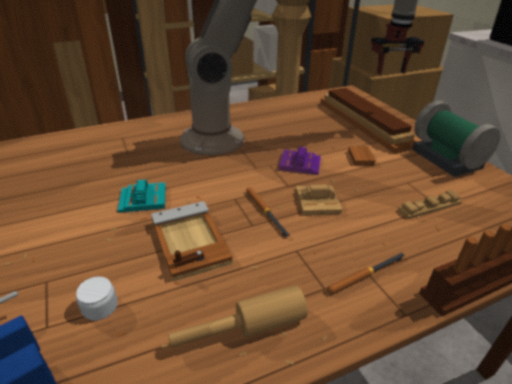

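View pics/top0.png

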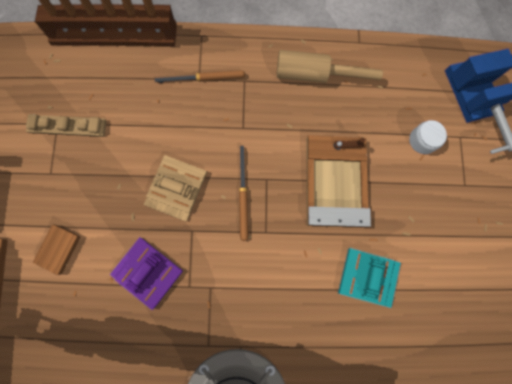

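View pics/wrist0.png

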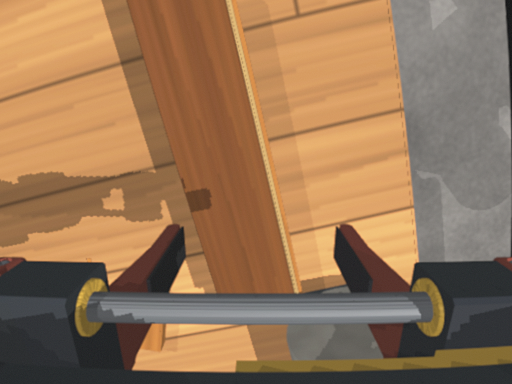

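Run:
```python
import cv2,numpy as np
s=cv2.imread("pics/scene0.png");t=cv2.imread("pics/top0.png")
a=cv2.resize(s[170:230,270:360],(540,360),interpolation=cv2.INTER_CUBIC)
b=cv2.resize(t[140:230,130:220],(360,360),interpolation=cv2.INTER_CUBIC)
c=cv2.resize(t[120:240,290:380],(360*90//120,360),interpolation=cv2.INTER_CUBIC)
d=cv2.resize(s[140:180,260:350],(540,240),interpolation=cv2.INTER_CUBIC)
out=np.zeros((600,800,3),np.uint8)
out[:360,:440]=a[:,50:490]; out[:360,440:800]=b; out[360:600,:440]=d[:,:440]
out[360:600,440:620]=cv2.resize(c,(180,240))
cv2.imwrite("pics/crop0.png",out)
```

```text
(no output)
```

View pics/crop0.png

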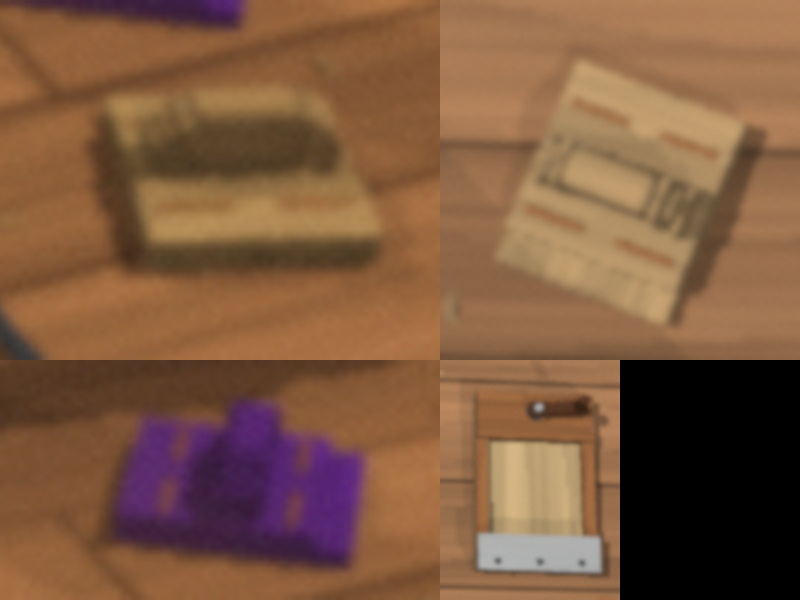

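```bash
cat > h.py <<'E'
from station import manip
import cv2,numpy as np
np.set_printoptions(precision=4,suppress=True)
def ray(m,uv):
    K=m["mtx"];p=np.array([(uv[0]-K[0,2])/K[0,0],(uv[1]-K[1,2])/K[1,1]])
    rd=np.linalg.norm(p);r=rd
    for _ in range(30): r=rd/(1+m["k1"]*r*r)
    s=p*(r/rd if rd>0 else 1)
    d=m["attitude"]@np.array([s[0],s[1],1.0]);return m["position"],d/np.linalg.norm(d)
def onz(m,uv,z):
    o,d=ray(m,uv);return o+d*(z-o[2])/d[2]
def proj(m,P):
    c=m["attitude"].T@(np.asarray(P)-m["position"]);s=c[:2]/c[2];s=s*(1+m["k1"]*(s@s))
    return np.array([m["mtx"][0,0]*s[0]+m["mtx"][0,2],m["mtx"][1,1]*s[1]+m["mtx"][1,2]])
def snap(n,path=None):
    m=manip.camera_model(n);im=manip.read_camera(n)
    if path: cv2.imwrite(path,im)
    return m,im
E
python3 - <<'E'
from h import *
m=manip.camera_model("top")
# panel corners from crop (scale 4, offset 130,140), z=.018
for uv in [(575,60),(750,125),(675,325),(497,258)]:
    p=((uv[0]-440)/4+130,uv[1]/4+140); print("panel",p,onz(m,p,.018))
for n,uv in dict(tl=(475,393),lipL=(475,573),lipR=(603,573),lipfR=(603,540),lipfL=(475,534),piv=(537,409),).items():
    p=((uv[0]-440)/2+290,(uv[1]-360)/2+120); print(n,p,onz(m,p,.034))
for n,uv in dict(g1=(243,147),g2=(244,240),purp=(147,272),turq=(370,278)).items(): print(n,onz(m,uv,.01))
E
```

```text
panel (163.75, 155.0) [0.5664 0.1904 0.018 ]
panel (207.5, 171.25) [0.5284 0.0819 0.018 ]
panel (188.75, 221.25) [0.4061 0.1206 0.018 ]
panel (144.25, 204.5) [0.4432 0.2284 0.018 ]
tl (307.5, 136.5) [ 0.6189 -0.1588  0.034 ]
lipL (307.5, 226.5) [ 0.3987 -0.1569  0.034 ]
lipR (371.5, 226.5) [ 0.4019 -0.3092  0.034 ]
lipfR (371.5, 210.0) [ 0.4412 -0.3107  0.034 ]
lipfL (307.5, 207.0) [ 0.4446 -0.1572  0.034 ]
piv (338.5, 144.5) [ 0.6011 -0.2351  0.034 ]
g1 [ 0.5949 -0.0021  0.01  ]
g2 [ 0.3658 -0.0104  0.01  ]
purp [0.286 0.213 0.01 ]
turq [ 0.2819 -0.3105  0.01  ]
```

>>> {"fn": "carry_out", "kwargs": {
  "grip": [87,87,87,87,87,87,87,87,87,87,87,87,87,87],
  "delta_pos": [
    [-0.73,-0.69,0],
    [-0.73,-0.69,0],
    [-0.73,-0.69,0],
    [-0.73,-0.69,0],
    [-0.73,-0.69,0],
    [-0.73,-0.69,0],
    [-0.73,-0.69,0],
    [-0.73,-0.69,0],
    [-0.73,-0.69,0],
    [-0.73,-0.69,0],
    [-0.73,-0.69,0],
    [-0.73,-0.69,0],
    [0,0,0],
    [0,0,0]
  ],
  "roll": [0,0,0,0,0,0,0,0,0,0,0,0,0.5,0]
}}

```text
t: 1.9
ee_pos: [0.4862, 0.153, 0.2224]
tcp_rot: [[-0.955, 0.297, -0.0], [0.297, 0.955, -0.0], [0.0, -0.0, -1.0]]
force: [-0.7, 0.2, 0.6]
gripper_width: 0.992
```

Run:
```python
from h import *
s=manip.observe();print(s["t"],s["ee_pos"],s["tcp_rot"],s["force"])
snap("wrist","pics/w1.png")
```

```text
1.9 [0.4862 0.153  0.2224] [[-0.9547  0.2975 -0.0004]
 [ 0.2975  0.9547 -0.0001]
 [ 0.0004 -0.0002 -1.    ]] [-0.678   0.1821  0.557 ]
```

View pics/w1.png

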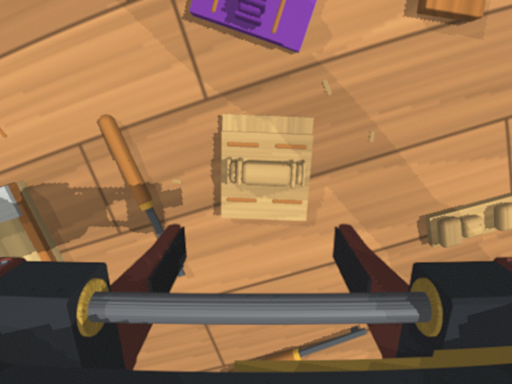

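Run:
```python
from h import *
im=cv2.imread("pics/w1.png")
cv2.imwrite("pics/w1c.png",cv2.resize(im[105:230,210:325],(690,750)[:2] if 0 else (552,600),interpolation=cv2.INTER_CUBIC))
```

```text
(no output)
```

View pics/w1c.png

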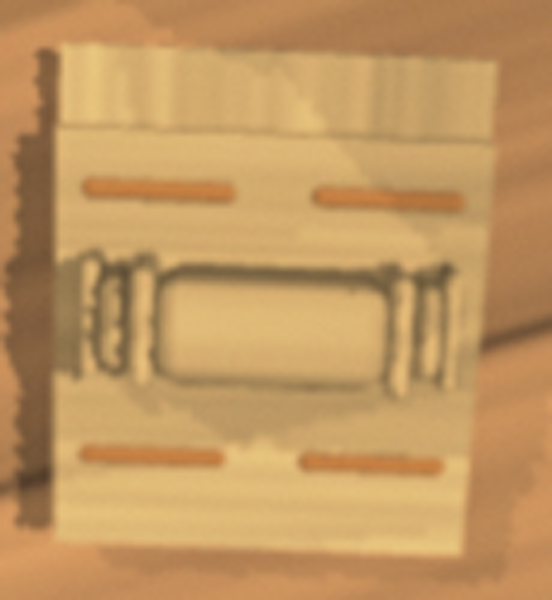

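>>> {"fn": "carry_out", "kwargs": {
  "grip": [87,87,87,87,87],
  "delta_pos": [
    [0,-0.7,0.6],
    [0,-0.7,0.6],
    [0,-0.7,0.6],
    [0,-0.7,0.4],
    [0,0,0]
  ],
  "roll": [0,0,0,0,0]
}}

```text
t: 2.58
ee_pos: [0.4424, 0.0181, 0.1114]
tcp_rot: [[-0.954, 0.298, -0.004], [0.298, 0.954, -0.001], [0.003, -0.002, -1.0]]
force: [-0.3, -0.1, 0.2]
gripper_width: 0.992
```

Run:
```python
from h import *
m,im=snap("wrist","pics/w2.png")
print(manip.observe()["ee_pos"])
g=np.array([[proj(m,(0.486,0.1553,0.03))]]);print(g)
u,v=map(int,proj(m,(0.486,0.1553,0.03)))
x0=max(0,u-100);y0=max(0,v-75)
cv2.imwrite("pics/w2c.png",cv2.resize(im[y0:y0+150,x0:x0+200],(800,600),interpolation=cv2.INTER_CUBIC));print(x0,y0)
```

```text
[0.444  0.0198 0.1123]
[[[426.1997 201.1908]]]
326 126
```

View pics/w2c.png

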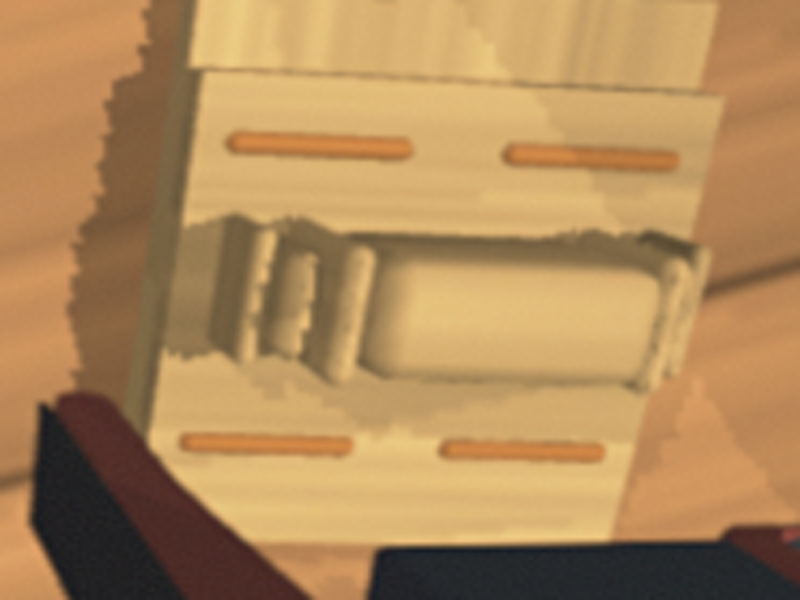

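Run:
```python
from h import *
s=manip.observe();m=manip.camera_model("wrist")
R=np.array(s["tcp_rot"]);off=R.T@(m["position"]-s["ee_pos"]);Rr=R.T@m["attitude"]
R1=np.array([[-0.9547,0.2975,-0.0004],[0.2975,0.9547,-0.0001],[0.0004,-0.0002,-1]])
m1=dict(m);m1["position"]=np.array([0.4862,.153,.2224])+R1@off;m1["attitude"]=R1@Rr
print(off)
def tri(a,b):
    o1,d1=ray(m1,(a[0]/4.8+210,a[1]/4.8+105));o2,d2=ray(m,(b[0]/4+326,b[1]/4+126))
    A=np.stack([d1,-d2],1);t=np.linalg.lstsq(A,o2-o1,rcond=None)[0]
    p,q=o1+d1*t[0],o2+d2*t[1];return (p+q)/2,np.linalg.norm(p-q)
c=np.array([.486,.1553]);yw=np.radians(-17.4);X=np.array([np.cos(yw),np.sin(yw)]);Y=np.array([-X[1],X[0]])
for n,a,b in [("outer L",(90,315),(258,295)),("innerL",(143,320),(355,315)),("midL",(162,325),(390,315)),("innerR",(405,335),(672,325)),("outerR",(455,335),(700,320)),
 ("P tongue-L step",(57,127),(200,70)),("P tongue R step",(492,140),(724,95)),("thickR",(462,555),(610,540)),("thick L",(55,540),(130,540)),("tongueL",(60,45),(195,-20))]:
    p,e=tri(a,b);print(n,p,e,(p[:2]-c)@X,(p[:2]-c)@Y)
```

```text
[ 0.0755  0.0005 -0.1617]
outer L [0.4704 0.1221 0.046 ] 0.0002082428349310187 -0.004966152361439883 -0.03636837928816968
innerL [0.4735 0.1351 0.0593] 0.0016363712826786049 -0.005829670667762265 -0.023047007365741216
midL [0.4745 0.1396 0.0631] 8.198947688448191e-05 -0.006242286916629265 -0.01837260634095404
innerR [0.4923 0.1914 0.0659] 0.0003785149490474896 -0.004841252834899273 0.03635771468929567
outerR [0.4976 0.2029 0.0581] 0.00046563966461861357 -0.0031851672019431406 0.048836510215918276
P tongue-L step [0.4272 0.1263 0.0262] 0.00039556364163549493 -0.04745555591425883 -0.04524288870986793
P tongue R step [0.4598 0.2245 0.0413] 0.00038853349380972075 -0.04573187971821554 0.05821628382261339
thickR [0.5569 0.192  0.0392] 0.003276950177073711 0.056716504981923155 0.05625519733334077
thick L [0.5285 0.0901 0.0257] 0.0010595768092543098 0.06001518025974183 -0.0494884112542936
tongueL [0.4096 0.1322 0.018 ] 0.001864289204223591 -0.06599235607334757 -0.04493450738999737
```

>>> {"fn": "carry_out", "kwargs": {
  "grip": [87,87,87,87,87,87,87],
  "delta_pos": [
    [0,0.7,-0.4],
    [0,0.7,-0.4],
    [0,0.7,-0.2],
    [0,0.7,0],
    [0,0,0],
    [0,0,0],
    [0,0,0]
  ],
  "roll": [0,0,0,0,0,0,0]
}}

```text
t: 3.5
ee_pos: [0.4861, 0.1528, 0.1628]
tcp_rot: [[-0.955, 0.298, -0.0], [0.298, 0.955, -0.0], [-0.0, -0.0, -1.0]]
force: [0.1, -1.0, -0.4]
gripper_width: 0.99
```

```bash
cat > pan.py <<'E'
from h import *
import sys
m,im=snap("wrist",sys.argv[1]);s=manip.observe();print(s["t"],s["ee_pos"],s["tcp_rot"][0])
hsv=cv2.cvtColor(im,cv2.COLOR_BGR2HSV)
u,v=map(int,proj(m,(0.486,0.1553,0.03)));print(u,v,[hsv[v+d,u] for d in(-30,0,30)])
x0=max(0,u-80);y0=max(0,v-75)
cv2.imwrite(sys.argv[1][:-4]+"c.png",cv2.resize(im[y0:y0+150,x0:x0+160],(640,600),interpolation=cv2.INTER_CUBIC));print(x0,y0)
np.save("m.npy",m,allow_pickle=True)
E
python3 pan.py pics/w3.png
```

```text
3.55 [0.4861 0.1527 0.1628] [-0.9546  0.298  -0.0001]
260 184 [array([ 18, 121, 211], dtype=uint8), array([ 19, 119, 225], dtype=uint8), array([ 18, 120, 217], dtype=uint8)]
180 109
```

View pics/w3c.png

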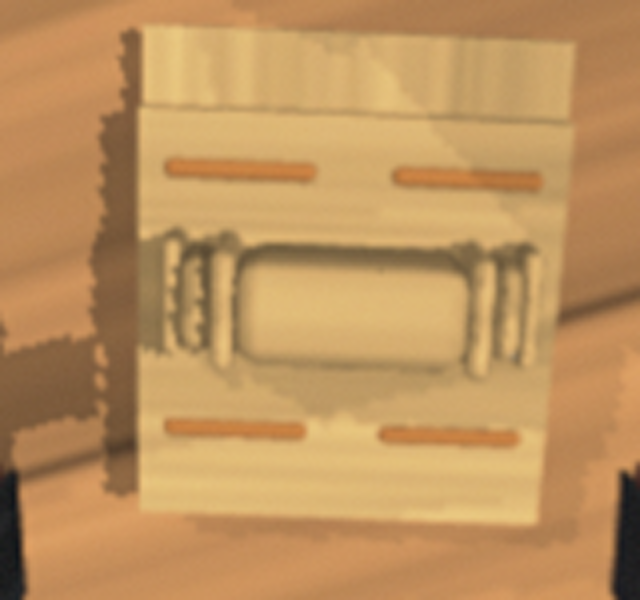

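Run:
```python
from h import *
m=np.load("m.npy",allow_pickle=True).item()
f=lambda a,z: onz(m,(a[0]/4+180-.4,a[1]/4+109-.4),z)[:2]
tL,tR=f((142,25),.01),f((575,42),.01);hL,hR=f((138,511),.018),f((537,524),.018)
print(tL,tR,hL,hR,[np.linalg.norm(a) for a in (tL-tR,hL-hR,tL-hL,tR-hR)])
c=(tL+tR+hL+hR)/4;d=(hL+hR-tL-tR);e=(tR+hR-tL-hL);print("c",c,"yaw",np.degrees(np.arctan2(d[1],d[0])),"yawY",np.degrees(np.arctan2(e[1],e[0]))-90)
# baluster block mid & widths at z .052
for a,z in [((242,305),.052),((470,315),.052),((222,310),.05),((482,315),.05),((170,300),.04),((530,305),.04)]:
    p=f(a,z);print(a,(p-c)@(d/np.linalg.norm(d)),(p-c)@(e/np.linalg.norm(e)))
```

```text
[0.4076 0.1311] [0.4443 0.2349] [0.5299 0.0875] [0.5667 0.1917] [np.float64(0.1100938367984431), np.float64(0.11045862040263521), np.float64(0.12991175318772677), np.float64(0.12976788142855186)]
c [0.4871 0.1613] yaw -19.538522355328656 yawY -19.46501733496153
(242, 305) -0.0034405185375314938 -0.02581629431950661
(470, 315) -0.0030494116808941064 0.02745173324377675
(222, 310) -0.0015373767330866426 -0.030601630566235823
(482, 315) -0.0026395774964109906 0.030560348171950795
(170, 300) -0.0009487285245181398 -0.04400525427426202
(530, 305) -0.0030160466322696634 0.043592501663258426
```

>>> {"fn": "carry_out", "kwargs": {
  "grip": [87,87,87,87,87,87],
  "delta_pos": [
    [0.03,0.17,0],
    [0,0,0.7],
    [0,0,0.7],
    [0,0,0.7],
    [0,0,0.1],
    [0,0,0]
  ],
  "roll": [0.27,0,0,0,0,0]
}}

```text
t: 4.3
ee_pos: [0.4877, 0.1616, 0.0532]
tcp_rot: [[-0.943, 0.334, 0.0], [0.334, 0.943, 0.0], [-0.0, 0.0, -1.0]]
force: [0.8, -0.1, 0.2]
gripper_width: 0.989
```

Run:
```python
from h import *
m,im=snap("wrist","pics/w4.png");print(manip.observe()["ee_pos"])
```

```text
[0.4881 0.162  0.0537]
```

View pics/w4.png

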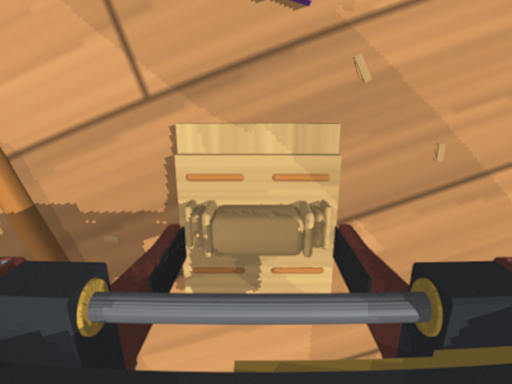

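>>> {"fn": "carry_out", "kwargs": {
  "grip": [87,87,75,70,60,50,50,50],
  "delta_pos": [
    [0,0,0.15],
    [0,0,0.03],
    [0,0,0],
    [0,0,0],
    [0,0,0],
    [0,0,0],
    [0,0,0],
    [0,0,0]
  ],
  "roll": [0,0,0,0,0,0,0,0],
  "force": 6
}}

```text
t: 5.35
ee_pos: [0.4873, 0.1618, 0.0438]
tcp_rot: [[-0.943, 0.333, -0.0], [0.333, 0.943, -0.0], [0.0, -0.0, -1.0]]
force: [-1.7, -1.7, 4.0]
gripper_width: 0.773
```

Run:
```python
from h import *
m,im=snap("wrist","pics/w5.png");s=manip.observe();print(s["ee_pos"],s["gripper_width"]*88,s["force"])
cv2.imwrite("pics/w5.png",cv2.resize(im[110:310,150:360],(630,600),interpolation=cv2.INTER_CUBIC))
```

```text
[0.4873 0.1617 0.0437] 67.76147284943352 [-1.6277 -2.1488  4.6319]
```

View pics/w5.png

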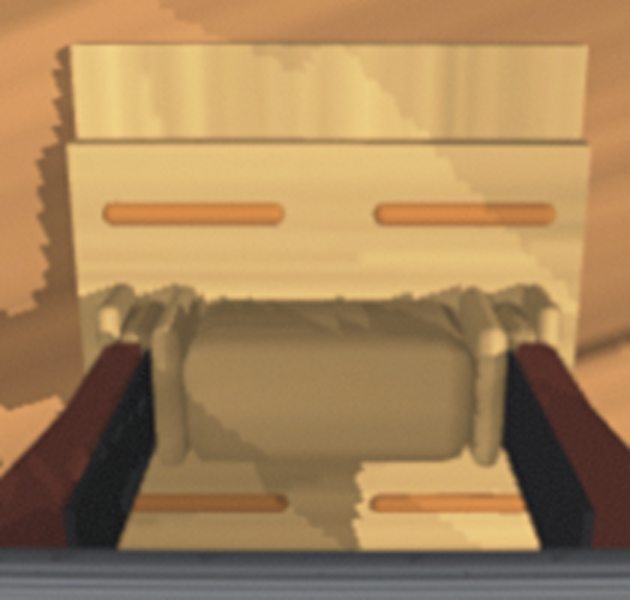

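>>> {"fn": "carry_out", "kwargs": {
  "grip": [50,50,50,50,50,50,50],
  "delta_pos": [
    [0,0,0],
    [0,0,0],
    [0,0,-0.1],
    [0,0,-0.3],
    [0,0,-0.3],
    [0,0,-0.3],
    [0,0,0]
  ],
  "roll": [0,0,0,0,0,0,0],
  "force": 30
}}

```text
t: 6.28
ee_pos: [0.4884, 0.1625, 0.0953]
tcp_rot: [[-0.943, 0.333, 0.003], [0.333, 0.943, 0.002], [-0.002, 0.002, -1.0]]
force: [-0.3, 0.1, -2.3]
gripper_width: 0.769
```

Run:
```python
from h import *
m,im=snap("wrist","pics/w6.png");s=manip.observe();print(s["ee_pos"],s["gripper_width"]*88,s["force"],s["ft_torque"])
cv2.imwrite("pics/w6.png",cv2.resize(im[110:310,150:360],(630,600),interpolation=cv2.INTER_CUBIC))
```

```text
[0.4877 0.1623 0.0944] 67.67708325938659 [ 0.2225 -0.2738 -2.5655] [-0.0543 -0.007   0.006 ]
```

View pics/w6.png

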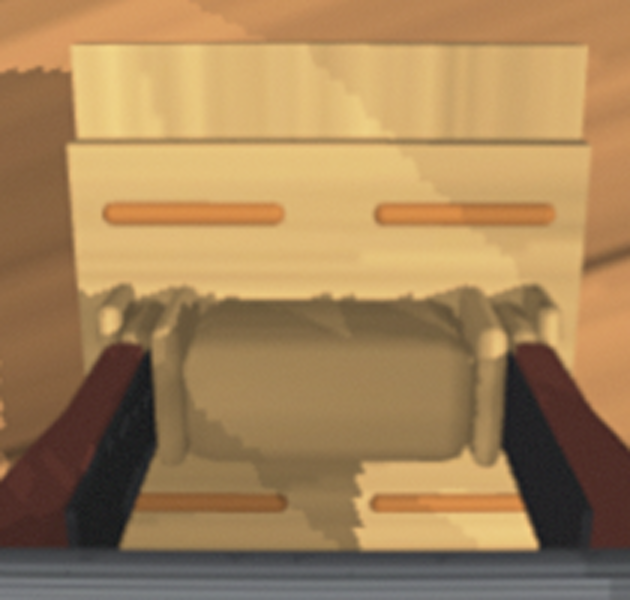

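>>> {"fn": "carry_out", "kwargs": {
  "grip": [50,50,50,50,50,50,50,50,50,50,50,50,50,50],
  "delta_pos": [
    [0,0,-0.4],
    [0,0,-0.4],
    [0,0,-0.3],
    [-0.24,-0.3,0],
    [0,-0.6,0],
    [0,-0.6,0],
    [0,-0.6,0],
    [0,-0.6,0],
    [0,-0.6,0],
    [0,-0.6,0],
    [0,-0.5,0],
    [0,-0.24,0],
    [0,0,0],
    [0,0,0]
  ],
  "roll": [-1,-1,-0.44,0,0,0,0,0,0,0,0,0,0,0]
}}

```text
t: 8.07
ee_pos: [0.4996, -0.0688, 0.1484]
tcp_rot: [[-1.0, -0.003, -0.0], [-0.003, 1.0, 0.001], [0.0, 0.001, -1.0]]
force: [0.1, -1.1, -2.0]
gripper_width: 0.767
```

Run:
```python
from h import *
m,im=snap("wrist","pics/w7.png");s=manip.observe();print(s["t"],s["ee_pos"],s["tcp_rot"],s["gripper_width"]*88,s["force"])
np.save("m7.npy",m,allow_pickle=True)
m,im=snap("top","pics/t7.png")
```

```text
8.125 [ 0.4997 -0.0687  0.1485] [[-1.     -0.0031 -0.0003]
 [-0.0031  1.      0.0005]
 [ 0.0003  0.0005 -1.    ]] 67.53179132326541 [-0.2703  0.296  -2.9296]
```

View pics/w7.png

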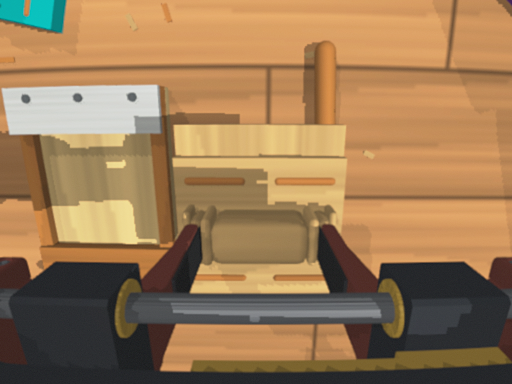

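View pics/t7.png

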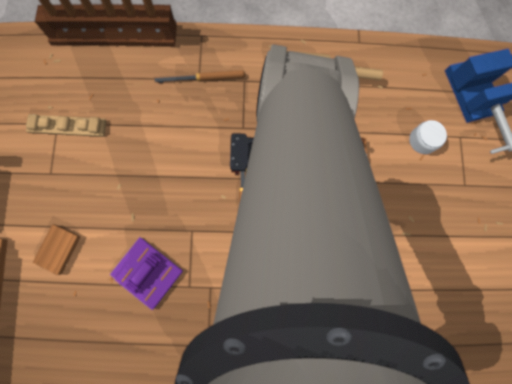

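Run:
```python
from h import *
im=cv2.imread("pics/w7.png")
cv2.imwrite("pics/w7c.png",cv2.resize(im[70:270,0:200],(600,600),interpolation=cv2.INTER_CUBIC))
```

```text
(no output)
```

View pics/w7c.png

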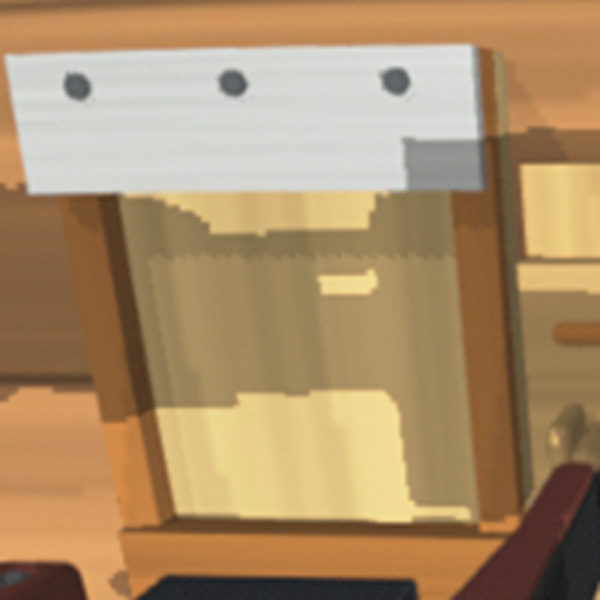

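Run:
```python
from h import *
m=np.load("m7.npy",allow_pickle=True).item()
f=lambda a,z: onz(m,(a[0]/3-.33,a[1]/3+70-.33),z)[:2]
P={}
for n,a,z in [("lfL",(28,194),.034),("lfR",(486,190),.034),("lbL",(6,56),.034),("lbR",(474,46),.034),("leftbotA",(122,195),.012),("leftbotB",(175,515),.012),("LtopA",(102,195),.022),("LtopB",(155,526),.022),("RtopinA",(453,192),.022),("RtopinB",(478,530),.022),("RtopoutA",(488,192),.022),("RoutB",(520,525),.022),("farL",(122,528),.026),("screwmid",(232,83),.034),("s1",(77,87),.034),("s3",(396,81),.034)]:
    P[n]=f(a,z);print(n,P[n])
def ang(a,b): d=P[b]-P[a];return np.degrees(np.arctan2(d[1],d[0]))
print("yaw lipfront",ang("lfL","lfR")-90,"lipback",ang("lbL","lbR")-90,"Rin",ang("RtopinA","RtopinB"),"Rout",ang("RtopoutA","RoutB"),"leftbot",ang("leftbotA","leftbotB"),"scr",ang("s1","s3")-90)
print(np.linalg.norm(P["lfL"]-P["lfR"]),np.linalg.norm(P["lfL"]-P["lbL"]),np.linalg.norm(P["lfR"]-P["lbR"]))
```

```text
lfL [ 0.4456 -0.3044]
lfR [ 0.4464 -0.1568]
lbL [ 0.4039 -0.3034]
lbR [ 0.4048 -0.1572]
leftbotA [ 0.4483 -0.2888]
leftbotB [ 0.5652 -0.2916]
LtopA [ 0.4474 -0.2884]
LtopB [ 0.565  -0.2927]
RtopinA [ 0.4479 -0.1713]
RtopinB [ 0.5649 -0.1738]
RtopoutA [ 0.448  -0.1601]
RoutB [ 0.5628 -0.1587]
farL [ 0.564  -0.3023]
screwmid [ 0.414  -0.2317]
s1 [ 0.4138 -0.2815]
s3 [ 0.4143 -0.1813]
yaw lipfront -0.2875894840289561 lipback -0.3511010988169687 Rin -1.2348024411413638 Rout 0.6809761755931819 leftbot -1.369401532624617 scr -0.30869487724153544
0.14754176013495787 0.04174510472537217 0.041579296447961114
```

Run:
```python
from h import *
im=cv2.imread("pics/w7.png")
m=np.load("m7.npy",allow_pickle=True).item()
x0,y0=165,110
cv2.imwrite("pics/w7d.png",cv2.resize(im[y0:y0+60,x0:x0+195],(780,240),interpolation=cv2.INTER_CUBIC))
zb=.1485-.0437
for n,P in dict(tL=(.4997-.065,-.0687-.055,zb+.01),tR=(.4997-.065,-.0687+.055,zb+.01),sL=(.4997-.045,-.0687-.055,zb+.018),sR=(.4997-.045,-.0687+.055,zb+.018)).items(): print(n,(proj(m,P)+.5-[x0,y0])*4)
```

```text
tL [31.7303 60.4149]
tR [722.5996  61.7136]
sL [ 26.7596 193.1058]
sR [727.1287 194.3213]
```

View pics/w7d.png

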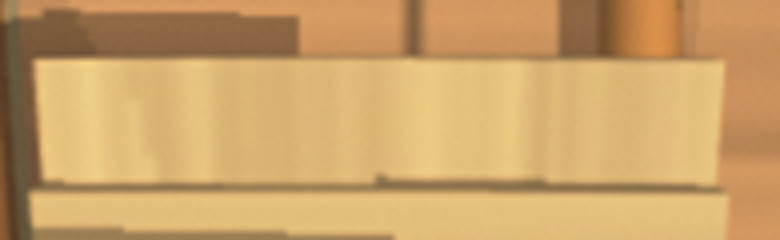

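>>> {"fn": "carry_out", "kwargs": {
  "grip": [50,50,50,50,50,50,50,50,50,50,50,50],
  "delta_pos": [
    [-0.29,-0.25,0],
    [0,-0.6,0],
    [0,-0.6,0],
    [0,-0.6,0],
    [0,-0.6,0],
    [0,-0.6,0],
    [0,0,0],
    [0,0,0.4],
    [0,0,0.4],
    [0,0,0.4],
    [0,0,0.1],
    [0,0,0]
  ],
  "roll": [0.085,0,0,0,0,0,0,0,0,0,0,0]
}}

```text
t: 9.68
ee_pos: [0.513, -0.2322, 0.0837]
tcp_rot: [[-1.0, 0.01, -0.0], [0.01, 1.0, 0.0], [0.0, 0.0, -1.0]]
force: [0.5, -0.7, -1.8]
gripper_width: 0.766
```

Run:
```python
from h import *
m,im=snap("wrist","pics/w8.png");s=manip.observe();print(s["t"],s["ee_pos"],s["tcp_rot"],s["gripper_width"]*88,s["force"])
np.save("m8.npy",m,allow_pickle=True)
cv2.imwrite("pics/w8c.png",cv2.resize(im[60:310,120:400],(672,600),interpolation=cv2.INTER_CUBIC))
m,im=snap("scene","pics/s8.png")
cv2.imwrite("pics/s8c.png",cv2.resize(im[170:300,120:270],(690,598),interpolation=cv2.INTER_CUBIC))
```

```text
9.725 [ 0.5132 -0.2325  0.0841] [[-0.9999  0.0102  0.0007]
 [ 0.0102  0.9999 -0.0001]
 [-0.0007 -0.0001 -1.    ]] 67.48683291162799 [ 0.3878 -0.8398 -2.7251]
```

View pics/w8c.png

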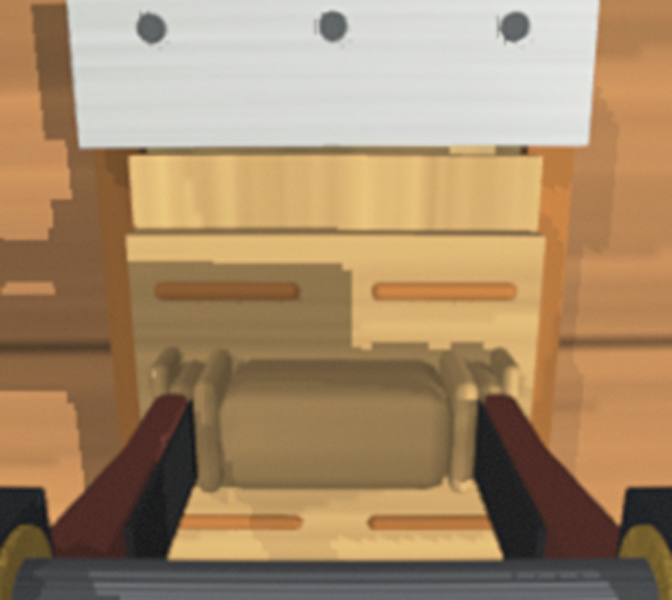

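View pics/s8c.png

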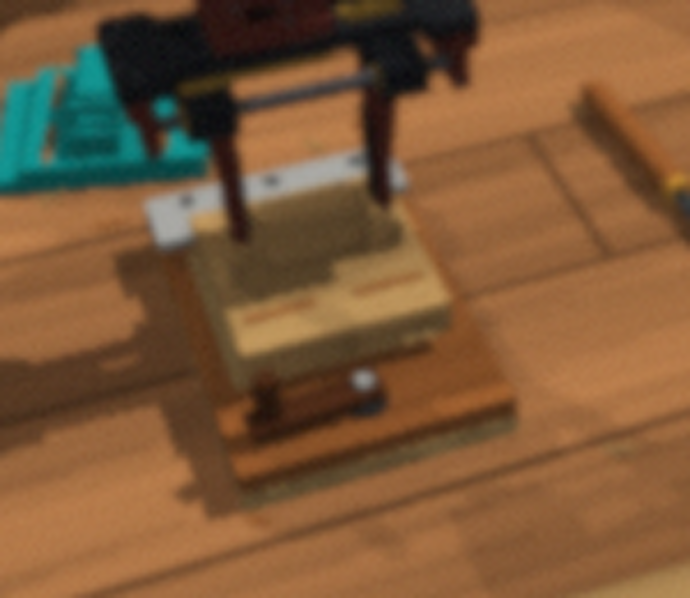

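Run:
```python
from h import *
m=np.load("m8.npy",allow_pickle=True).item()
f=lambda a,z: onz(m,(a[0]/2.4+120-.3,a[1]/2.4+60-.3),z)[:2]
for a in [(80,147),(588,145),(152,27),(515,27)]: print(a,f(a,.034))
for a in [(130,156),(542,156)]: print("tongue",f(a,.0841-.0437+.01))
```

```text
(80, 147) [ 0.4454 -0.3041]
(588, 145) [ 0.4464 -0.1584]
(152, 27) [ 0.4134 -0.281 ]
(515, 27) [ 0.4145 -0.1811]
tongue [ 0.4474 -0.2853]
tongue [ 0.4486 -0.1762]
```

>>> {"fn": "carry_out", "kwargs": {
  "grip": [50,50,50,50,50,50,50,50,50,50],
  "delta_pos": [
    [-0.06,0.02,0],
    [0,0,0.12],
    [0,0,0.12],
    [0,0,0.04],
    [0,0,0.04],
    [0,0,0.04],
    [0,0,0.04],
    [0,0,0],
    [0,0,0],
    [0,0,0]
  ],
  "roll": [0,0,0,0,0,0,0,0,0,0],
  "force": 16
}}

```text
t: 11.02
ee_pos: [0.5149, -0.2318, 0.0636]
tcp_rot: [[-1.0, 0.011, -0.001], [0.011, 1.0, -0.0], [0.001, -0.0, -1.0]]
force: [-4.2, -0.6, 4.3]
gripper_width: 0.774
```

```bash
cat > look.py <<'E'
from h import *
import sys
k=sys.argv[1]
m,im=snap("wrist");s=manip.observe();print(s["t"],s["ee_pos"],s["tcp_rot"][0],s["gripper_width"]*88,s["force"],s["ft_torque"])
np.save(f"m{k}.npy",m,allow_pickle=True)
a=cv2.resize(im[60:310,140:380],(576,600),interpolation=cv2.INTER_CUBIC)
cv2.imwrite(f"pics/w{k}c.png",a)
if len(sys.argv)>2:
    m,im=snap("scene")
    cv2.imwrite(f"pics/s{k}c.png",cv2.resize(im[170:300,120:270],(690,598),interpolation=cv2.INTER_CUBIC))
E
python3 look.py 9 s
```

```text
11.075 [ 0.5149 -0.2318  0.0636] [-0.9999  0.011  -0.0009] 67.73992813940964 [-5.4932  0.2635  5.408 ] [0.0344 1.0805 0.0039]
```

View pics/w9c.png

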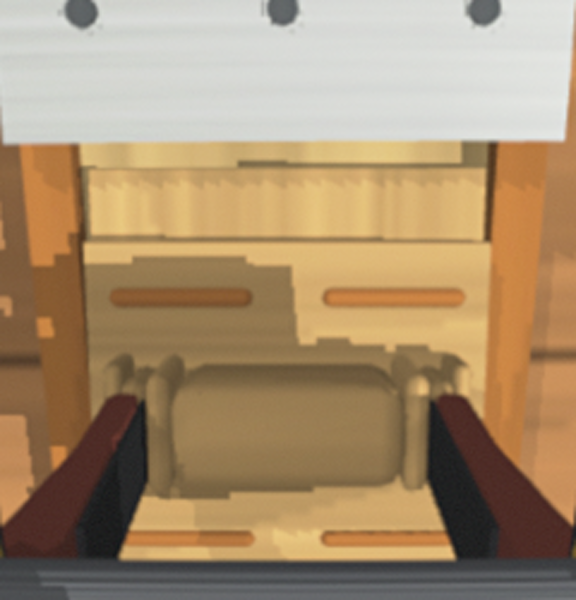

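View pics/s9c.png

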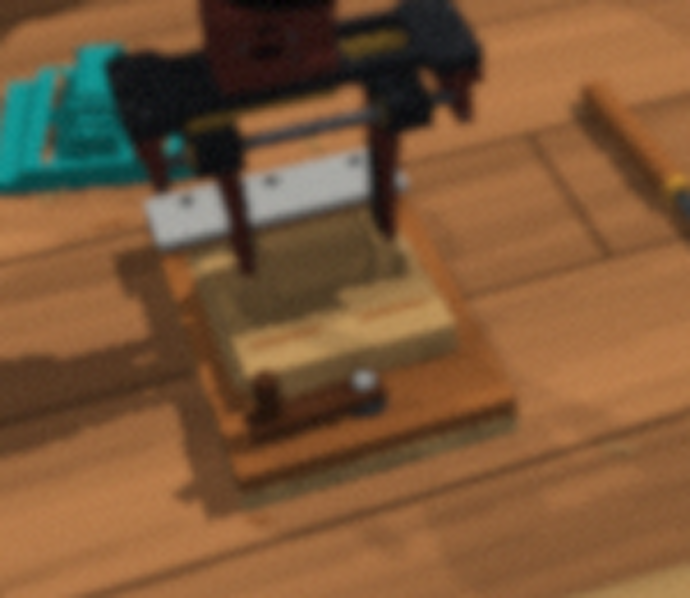

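```bash
cat > tilt.py <<'E'
from h import *
import sys
k=sys.argv[1]
m=np.load(f"m{k}.npy",allow_pickle=True).item()
s=manip.observe();T=np.array(s["ee_pos"])
for th in np.arange(0,.17,.02):
    c,sn=np.cos(th),np.sin(th);o=[]
    for a,b in [(-65,10),(-45,18)]:
        a,b=a/1000,(b-48)/1000
        P=T+[0,0,.0043]+np.array([a*c-b*sn,0,a*sn+b*c])
        o+=list(np.round((proj(m,P)+.5-[140,60])*2.4,1)[1:])
    print(round(th,3),o)
E
python3 tilt.py 9
```

```text
0.0 [np.float64(155.7), np.float64(235.6)]
0.02 [np.float64(158.4), np.float64(237.4)]
0.04 [np.float64(161.1), np.float64(239.2)]
0.06 [np.float64(164.0), np.float64(241.1)]
0.08 [np.float64(166.8), np.float64(243.0)]
0.1 [np.float64(169.8), np.float64(245.0)]
0.12 [np.float64(172.8), np.float64(247.0)]
0.14 [np.float64(175.8), np.float64(249.1)]
0.16 [np.float64(178.9), np.float64(251.2)]
```

>>> {"fn": "carry_out", "kwargs": {
  "grip": [50,50,50,50,50],
  "delta_pos": [
    [0,0,0],
    [0,0,0.03],
    [0,0,0.03],
    [0,0,0],
    [0,0,0]
  ],
  "roll": [0,0,0,0,0],
  "force": 8
}}

```text
t: 11.75
ee_pos: [0.516, -0.2317, 0.0629]
tcp_rot: [[-1.0, 0.011, 0.001], [0.011, 1.0, 0.001], [-0.001, 0.001, -1.0]]
force: [-9.8, 3.5, 24.9]
gripper_width: 0.775
```

```bash
python3 look.py 10; python3 tilt.py 10
```

```text
11.8 [ 0.516  -0.2318  0.0629] [-0.9999  0.0109  0.0013] 68.04147937411398 [-9.7309  2.3506 24.5652] [0.8514 2.1671 0.0356]
0.0 [np.float64(155.4), np.float64(235.4)]
0.02 [np.float64(158.1), np.float64(237.1)]
0.04 [np.float64(160.8), np.float64(239.0)]
0.06 [np.float64(163.6), np.float64(240.8)]
0.08 [np.float64(166.5), np.float64(242.7)]
0.1 [np.float64(169.4), np.float64(244.7)]
0.12 [np.float64(172.4), np.float64(246.7)]
0.14 [np.float64(175.4), np.float64(248.8)]
0.16 [np.float64(178.5), np.float64(250.9)]
```

View pics/w10c.png

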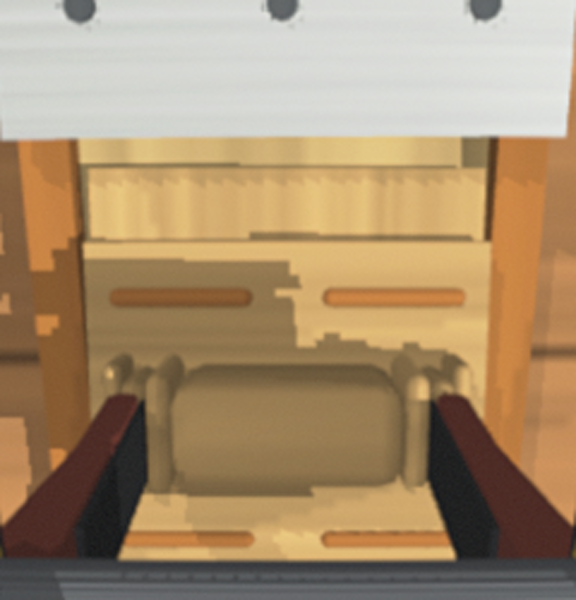

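Run:
```python
from h import *
m=np.load("m10.npy",allow_pickle=True).item()
f=lambda a,z: onz(m,(a[0]/2.4+140-.3,a[1]/2.4+60-.3),z)[:2]
for z in (.022,.024): print(f((82,166),z),f((488,166),z), f((84,241),z+.010),f((490,241),z+.010))
print(f((2,140),.034),f((567,137),.034))
```

```text
[ 0.4535 -0.2871] [ 0.4548 -0.1751] [ 0.4727 -0.2854] [ 0.474  -0.1761]
[ 0.4534 -0.2865] [ 0.4547 -0.1756] [ 0.4724 -0.2849] [ 0.4737 -0.1766]
[ 0.4457 -0.3041] [ 0.4467 -0.1581]
```

>>> {"fn": "carry_out", "kwargs": {
  "grip": [50,50,50,50,50],
  "delta_pos": [
    [0,0,0],
    [0,0,-0.03],
    [0,0,-0.03],
    [0,0,0],
    [0,0,0]
  ],
  "roll": [0,0,0,0,0],
  "force": 40
}}

```text
t: 12.42
ee_pos: [0.5162, -0.2313, 0.0634]
tcp_rot: [[-1.0, 0.01, 0.001], [0.01, 1.0, -0.0], [-0.001, -0.0, -1.0]]
force: [0.0, 0.2, -2.0]
gripper_width: 0.768
```

```bash
python3 look.py 11 s; python3 tilt.py 11|sed -n 4,8p
```

```text
12.475 [ 0.516  -0.2313  0.0634] [-0.9999  0.0101  0.0004] 67.2631039923515 [ 0.6517 -0.1766 -0.9072] [ 0.0285 -0.1056 -0.0332]
0.06 [np.float64(162.9), np.float64(240.1)]
0.08 [np.float64(165.8), np.float64(242.0)]
0.1 [np.float64(168.7), np.float64(244.0)]
0.12 [np.float64(171.7), np.float64(246.0)]
0.14 [np.float64(174.7), np.float64(248.1)]
```

View pics/w11c.png

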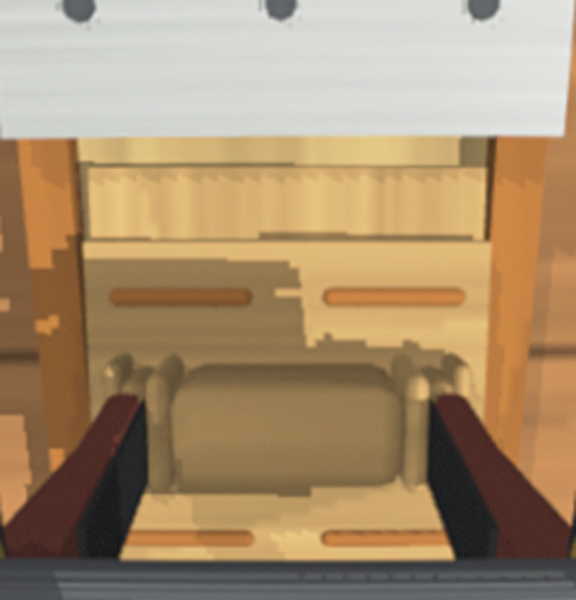

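View pics/s11c.png

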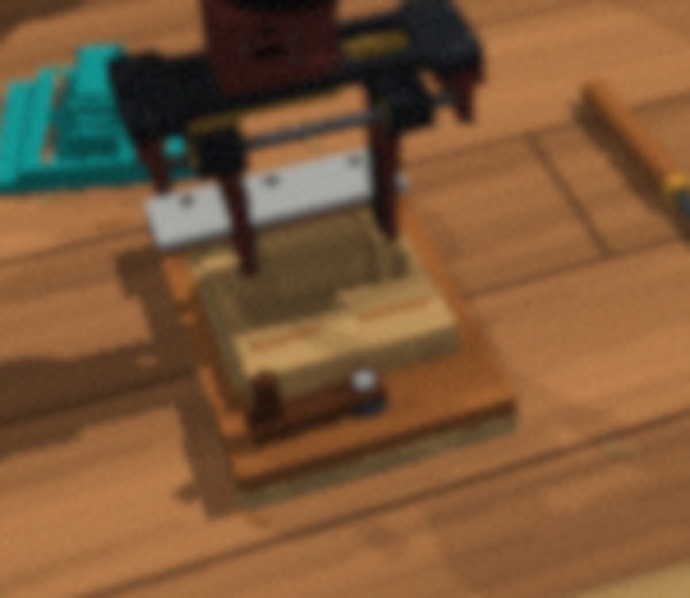

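>>> {"fn": "carry_out", "kwargs": {
  "grip": [50,50,50,50,50,50,50,50],
  "delta_pos": [
    [0.06,0,0],
    [0.08,0,0],
    [0.08,0,0],
    [0.08,0,0],
    [0.06,0,0],
    [0.03,0,0],
    [0,0,0],
    [0,0,0]
  ],
  "roll": [0,0,0,0,0,0,0,0]
}}

```text
t: 13.52
ee_pos: [0.4963, -0.2313, 0.0637]
tcp_rot: [[-1.0, 0.01, 0.0], [0.01, 1.0, -0.0], [-0.0, -0.0, -1.0]]
force: [-0.9, -0.3, -2.4]
gripper_width: 0.769
```

```bash
python3 look.py 12 s; python3 tilt.py 12|sed -n 4,8p
```

```text
13.575 [ 0.4963 -0.2313  0.0636] [-0.9999  0.0103  0.0001] 67.45901670721253 [ 0.1763 -0.4901 -3.2327] [ 0.0437  0.0197 -0.0133]
0.06 [np.float64(163.8), np.float64(240.9)]
0.08 [np.float64(166.7), np.float64(242.9)]
0.1 [np.float64(169.6), np.float64(244.8)]
0.12 [np.float64(172.6), np.float64(246.9)]
0.14 [np.float64(175.6), np.float64(248.9)]
```

View pics/w12c.png

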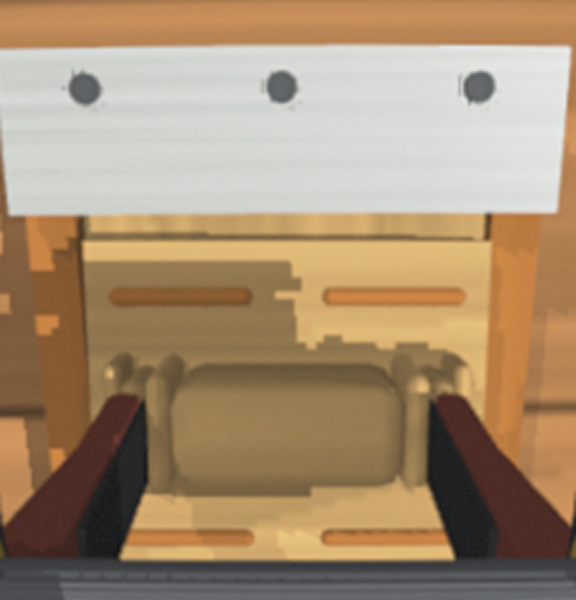

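View pics/s12c.png

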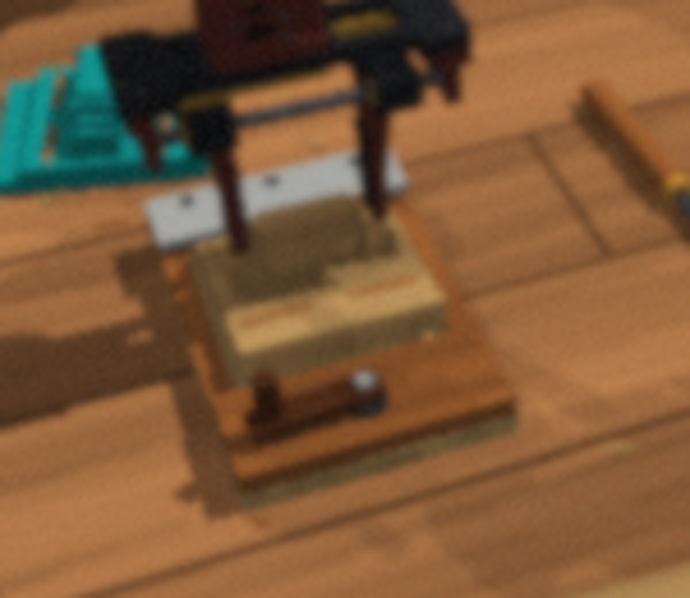

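Run:
```python
from h import *
m=manip.camera_model("scene")
def onx(uv,x):
    o,d=ray(m,uv);return o+d*(x-o[0])/d[0]
for a,x in [((444,330),.564),((237,386),.564),((444,297),.562),((232,350),.562)]:
    print(a,onx((120+a[0]/4.6-.4,170+a[1]/4.6-.4),x))
mt=np.load("m12.npy",allow_pickle=True).item()
# step edge width -> height: cols 84..490 =110mm
f=lambda a,z: onz(mt,(a[0]/2.4+140-.3,a[1]/2.4+60-.3),z)[:2]
for z in (.030,.032,.034,.036): print(z,f((84,241),z),f((490,241),z),f((490,241),z)[1]-f((84,241),z)[1])
```

```text
(444, 330) [ 0.564  -0.1781  0.0239]
(237, 386) [ 0.564  -0.2907  0.0252]
(444, 297) [ 0.562  -0.1765  0.0453]
(232, 350) [ 0.562  -0.2901  0.0486]
0.03 [ 0.4535 -0.2858] [ 0.4547 -0.1749] 0.11098416994874377
0.032 [ 0.4531 -0.2853] [ 0.4544 -0.1754] 0.10984820663418066
0.034 [ 0.4528 -0.2847] [ 0.454 -0.176] 0.10871224331961757
0.036 [ 0.4525 -0.2841] [ 0.4537 -0.1765] 0.10757628000505448
```

Run:
```python
import cv2
im=cv2.imread("pics/s12c.png");cv2.imwrite("pics/s12d.png",cv2.resize(im[270:420,190:490],(800,400)))
```

```text
(no output)
```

View pics/s12d.png

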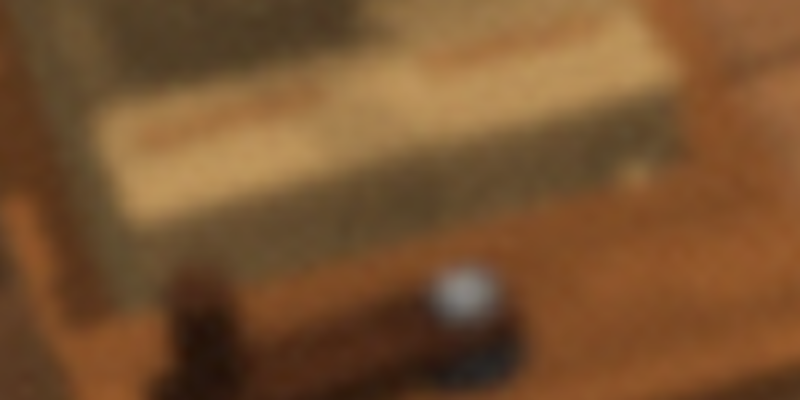

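>>> {"fn": "carry_out", "kwargs": {
  "grip": [50,50,50,50,50,50,50,50,50],
  "delta_pos": [
    [0,0,0],
    [-0.008,0,0.02],
    [-0.008,0,0.02],
    [-0.008,0,0.02],
    [-0.008,0,0.02],
    [-0.008,0,0.02],
    [-0.008,0,0.02],
    [0,0,0],
    [0,0,0]
  ],
  "roll": [0,0,0,0,0,0,0,0,0],
  "force": 12
}}

```text
t: 14.75
ee_pos: [0.4984, -0.2314, 0.0576]
tcp_rot: [[-1.0, 0.011, -0.0], [0.011, 1.0, -0.0], [0.0, -0.0, -1.0]]
force: [1.8, -0.6, 0.4]
gripper_width: 0.771
```

```bash
python3 look.py 13 s
```

```text
14.8 [ 0.4985 -0.2314  0.0576] [-0.9999  0.0106 -0.    ] 67.99040475863183 [ 1.4271  0.2299 -0.1468] [-0.0852 -0.2296  0.0309]
```

View pics/w13c.png

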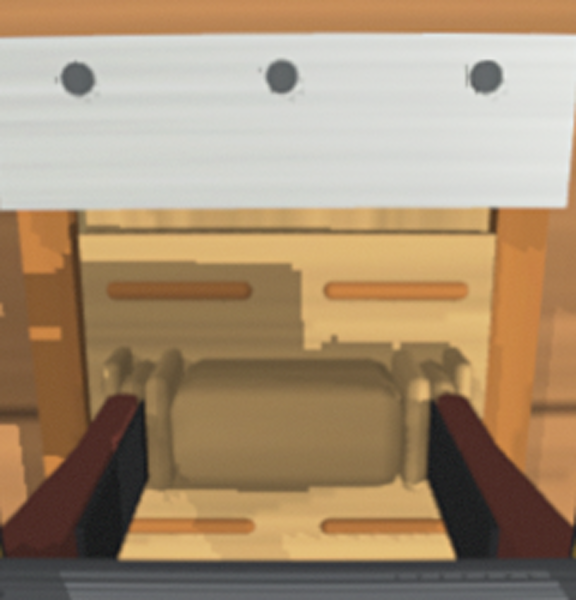

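View pics/s13c.png

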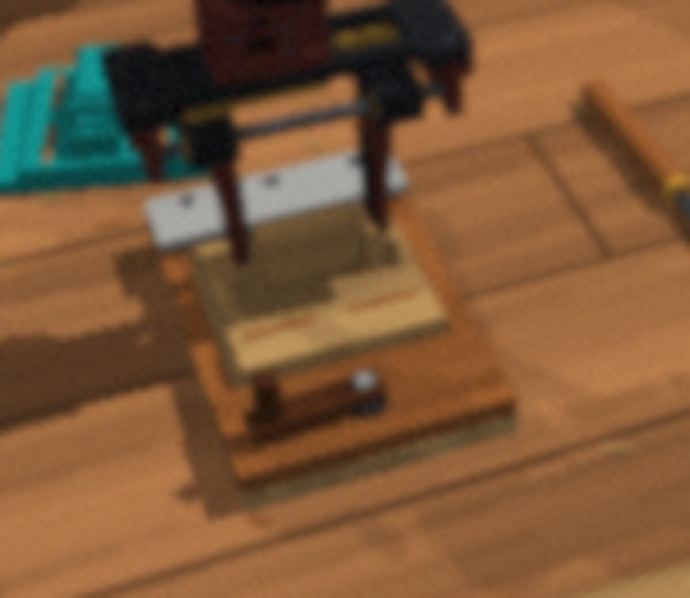

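Run:
```python
from h import *
mt=np.load("m13.npy",allow_pickle=True).item()
f=lambda a,z: onz(mt,(a[0]/2.4+140-.3,a[1]/2.4+60-.3),z)[:2]
for z in (.030,.031,.032): print(z,f((80,233),z),f((495,233),z),f((495,233),z)[1]-f((80,233),z)[1])
print(f((0,210),.034),f((567,207),.034))
```

```text
0.03 [ 0.4525 -0.2851] [ 0.4537 -0.1754] 0.10964611197567489
0.031 [ 0.4523 -0.2848] [ 0.4536 -0.1757] 0.10906714355490907
0.032 [ 0.4522 -0.2845] [ 0.4534 -0.176 ] 0.1084881751341433
[ 0.4455 -0.3043] [ 0.4465 -0.1583]
```

>>> {"fn": "carry_out", "kwargs": {
  "grip": [50,50,50,50,50],
  "delta_pos": [
    [0,0,0.02],
    [-0.01,0,0.02],
    [0,0,0.02],
    [0,0,0],
    [0,0,0]
  ],
  "roll": [0,0,0,0,0]
}}

```text
t: 15.48
ee_pos: [0.4991, -0.2313, 0.0552]
tcp_rot: [[-1.0, 0.01, 0.0], [0.01, 1.0, 0.0], [-0.0, 0.0, -1.0]]
force: [-0.6, 0.2, 7.4]
gripper_width: 0.769
```

```bash
python3 look.py 14 s
```

```text
15.525 [ 0.4991 -0.2313  0.0552] [-0.9999  0.0106  0.0003] 68.1049919458778 [0.0062 1.4426 6.1116] [0.2415 0.1378 0.0479]
```

View pics/w14c.png

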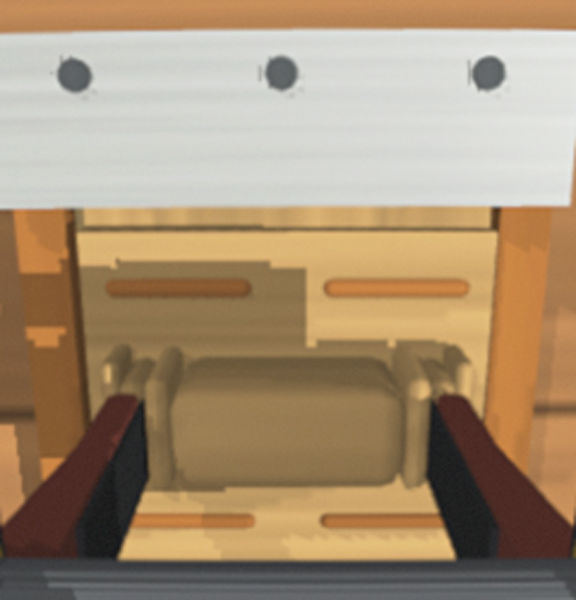

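View pics/s14c.png

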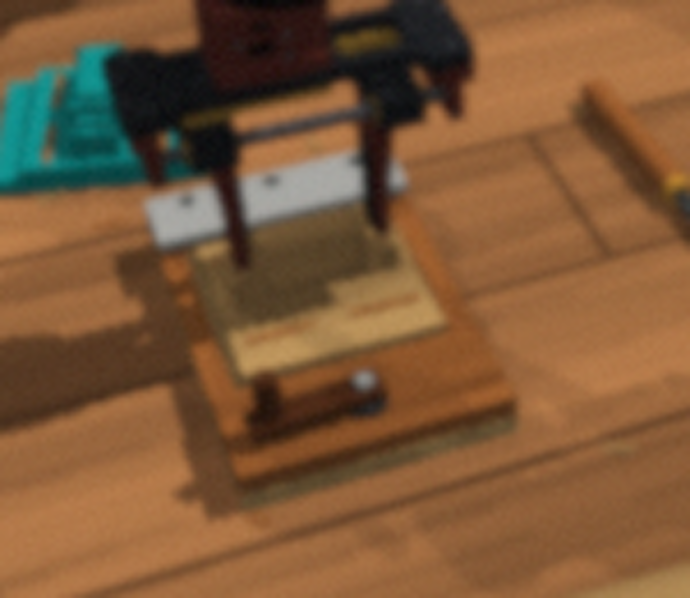

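>>> {"fn": "carry_out", "kwargs": {
  "grip": [50,50,50,50,70,74,78,84,87,87,87],
  "delta_pos": [
    [0,0,0],
    [0,0,0.02],
    [0,0,0],
    [0,0,-0.02],
    [0,0,0],
    [0,0,-0.02],
    [0,0,-0.04],
    [0,0,-0.1],
    [0,0,-0.3],
    [0,0,-0.6],
    [0,0,-0.6]
  ],
  "roll": [0,0,0,0,0,0,0,0,0,0,0],
  "force": 3
}}

```text
t: 16.95
ee_pos: [0.499, -0.2315, 0.1394]
tcp_rot: [[-1.0, 0.011, 0.0], [0.011, 1.0, -0.0], [-0.0, -0.0, -1.0]]
force: [-0.1, 0.2, 0.1]
gripper_width: 0.992
```

```bash
python3 look.py 15 s
```

```text
17.0 [ 0.5011 -0.2326  0.1432] [-0.9999  0.0113  0.006 ] 87.317696871067 [ 0.7926 -0.9136  1.8249] [-0.0268 -0.0709 -0.0445]
```

View pics/w15c.png

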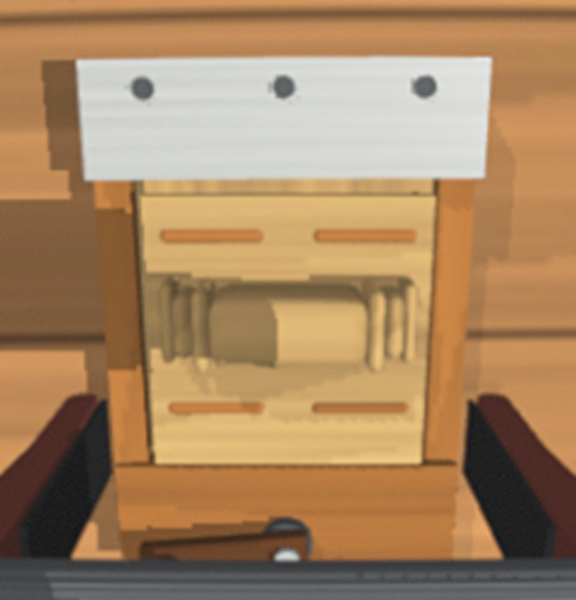

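View pics/s15c.png

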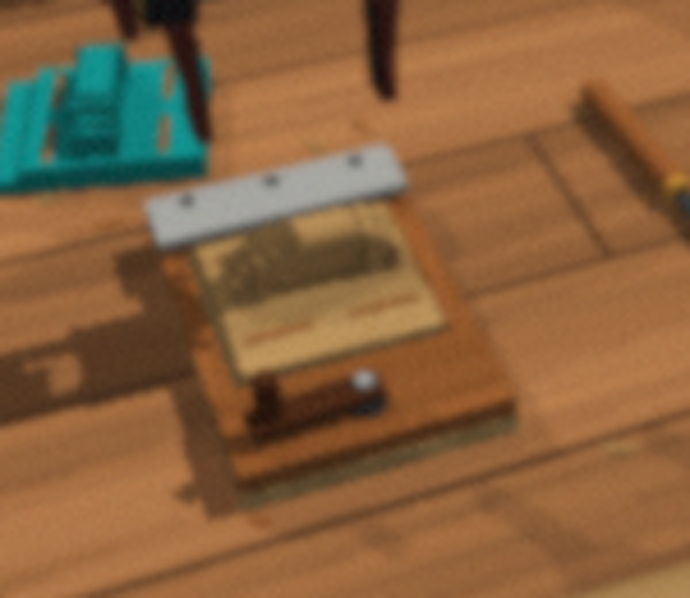

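>>> {"fn": "carry_out", "kwargs": {
  "grip": [60,50,40,40,40,40,40],
  "delta_pos": [
    [-0.5,-0.2,0],
    [-0.6,-0.2,0],
    [-0.6,-0.2,0],
    [-0.6,-0.2,0],
    [-0.3,-0.2,0],
    [0,0,0],
    [0,0,0]
  ],
  "roll": [0,0,0,0,0,0,0]
}}

```text
t: 17.92
ee_pos: [0.6275, -0.2824, 0.1373]
tcp_rot: [[-1.0, 0.011, -0.001], [0.011, 1.0, 0.001], [0.001, 0.001, -1.0]]
force: [0.2, -0.4, -0.6]
gripper_width: 0.455
```

```bash
python3 - <<'E'
from h import *
# flatness from view 15
m=np.load("m15.npy",allow_pickle=True).item()
f=lambda a,z: onz(m,(a[0]/2.4+140-.3,a[1]/2.4+60-.3),z)[:2]
for a in [(138,195),(436,195),(155,464),(424,464)]: print(f(a,.030))
E
python3 look.py 16
```

```text
[ 0.4518 -0.2859]
[ 0.4531 -0.175 ]
[ 0.5623 -0.2865]
[ 0.5636 -0.1749]
17.975 [ 0.6275 -0.2822  0.1375] [-0.9999  0.0107 -0.0008] 40.22017786716493 [ 0.4871  0.3962 -0.1304] [ 0.0373  0.0263 -0.0504]
```

View pics/w16c.png

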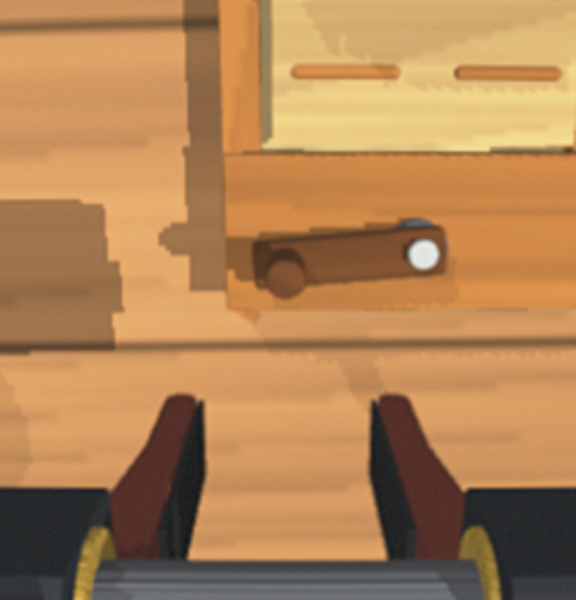

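Run:
```python
from h import *
m=np.load("m16.npy",allow_pickle=True).item()
f=lambda a,z: onz(m,(a[0]/2.4+140-.3,a[1]/2.4+60-.3),z)[:2]
k=f((286,278),.066);b=f((424,254),.042);print(k,b,np.linalg.norm(k-b))
O=np.array([.499,-.2313]);y=np.radians(-.5);X=np.array([np.cos(y),np.sin(y)]);Y=np.array([-X[1],X[0]])
p=O+.102*X;print("pivot",p);d=k-p;print(np.linalg.norm(d),np.degrees(np.arctan2(-d@Y,-d@X)))
print("panel far",f((270,150),.030))
```

```text
[ 0.604  -0.2819] [ 0.601  -0.2321] 0.04988383233915315
pivot [ 0.601  -0.2322]
0.049804724701277024 93.98341900274211
panel far [ 0.5644 -0.2872]
```

>>> {"fn": "carry_out", "kwargs": {
  "grip": [40,40,40,40,40,40,10,10,10],
  "delta_pos": [
    [0.47,0,0],
    [0,0,0.5],
    [0,0,0.5],
    [0,0,0.5],
    [0,0,0.29],
    [0,0,0],
    [0,0,0],
    [0,0,0],
    [0,0,0]
  ],
  "roll": [0,0,0,0,0,0,0,0,0],
  "force": 10
}}

```text
t: 19.1
ee_pos: [0.6054, -0.2827, 0.0489]
tcp_rot: [[-1.0, 0.01, 0.001], [0.01, 1.0, -0.001], [-0.001, -0.001, -1.0]]
force: [0.4, -4.5, 0.3]
gripper_width: 0.155
```

```bash
python3 look.py 17
python3 - <<'E'
from h import *
T=np.array(manip.observe()["ee_pos"])[:2]
R=np.array(manip.observe()["tcp_rot"])[:2,:2]
p=np.array([.601,-.2321]);y=np.radians(-.5);X=np.array([np.cos(y),np.sin(y)]);Y=np.array([-X[1],X[0]])
qs=np.radians(np.linspace(94,-3,17));P=[p-.05*(np.cos(q)*X+np.sin(q)*Y) for q in qs]
print(T,P[0]);prev=P[0]
for q,a in zip(qs[1:],P[1:]): print(round(np.degrees(q)),a,np.round(R.T@(a-prev)/.05,2));prev=a
E
```

```text
19.15 [ 0.6053 -0.2828  0.0488] [-0.9999  0.0106  0.0011] 13.882642892635864 [-0.1449 -0.944   1.6262] [-0.0764  0.0169 -0.0367]
[ 0.6053 -0.2828] [ 0.6041 -0.282 ]
88 [ 0.5988 -0.2821] [ 0.11 -0.  ]
82 [ 0.5935 -0.2815] [0.11 0.01]
76 [ 0.5883 -0.2805] [0.1  0.02]
70 [ 0.5833 -0.2789] [0.1  0.03]
64 [ 0.5784 -0.2767] [0.1  0.04]
58 [ 0.5739 -0.2741] [0.09 0.05]
52 [ 0.5696 -0.271 ] [0.09 0.06]
46 [ 0.5656 -0.2675] [0.08 0.07]
39 [ 0.5621 -0.2635] [0.07 0.08]
33 [ 0.559  -0.2592] [0.06 0.09]
27 [ 0.5564 -0.2547] [0.05 0.09]
21 [ 0.5542 -0.2498] [0.04 0.1 ]
15 [ 0.5526 -0.2448] [0.03 0.1 ]
9 [ 0.5516 -0.2396] [0.02 0.1 ]
3 [ 0.551  -0.2343] [0.01 0.11]
-3 [ 0.5511 -0.229 ] [0.   0.11]
```

View pics/w17c.png

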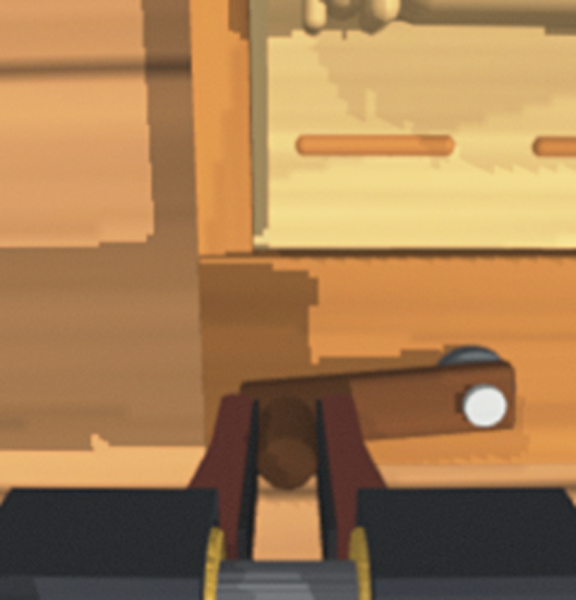

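Knob is held (13.9 mm opening). Follow the arc.

>>> {"fn": "carry_out", "kwargs": {
  "grip": [10,10,10,10,10,10,10,10,10,10,10,10,10,10,10,10,10,10],
  "delta_pos": [
    [0.12,0.0,0],
    [0.11,0.01,0],
    [0.1,0.02,0],
    [0.1,0.03,0],
    [0.1,0.04,0],
    [0.09,0.05,0],
    [0.09,0.06,0],
    [0.08,0.07,0],
    [0.07,0.08,0],
    [0.06,0.09,0],
    [0.05,0.09,0],
    [0.04,0.1,0],
    [0.03,0.1,0],
    [0.02,0.1,0],
    [0.01,0.11,0],
    [0,0.08,0],
    [0,0,0],
    [0,0,0]
  ],
  "roll": [0,0,0,0,0,0,0,0,0,0,0,0,0,0,0,0,0,0]
}}

```text
t: 21.4
ee_pos: [0.5495, -0.2323, 0.0476]
tcp_rot: [[-1.0, 0.012, -0.003], [0.012, 1.0, -0.002], [0.003, -0.002, -1.0]]
force: [-4.5, -7.4, 2.9]
gripper_width: 0.15
```

```bash
python3 look.py 18 s
```

```text
21.45 [ 0.5495 -0.2323  0.0476] [-0.9999  0.0123 -0.0035] 13.317103440092161 [-3.5442 -6.6543  2.258 ] [-1.617   1.0447 -0.0123]
```

View pics/w18c.png

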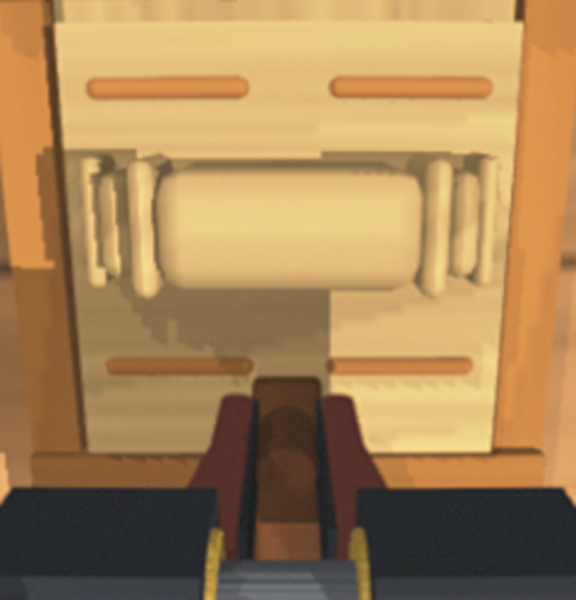

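View pics/s18c.png

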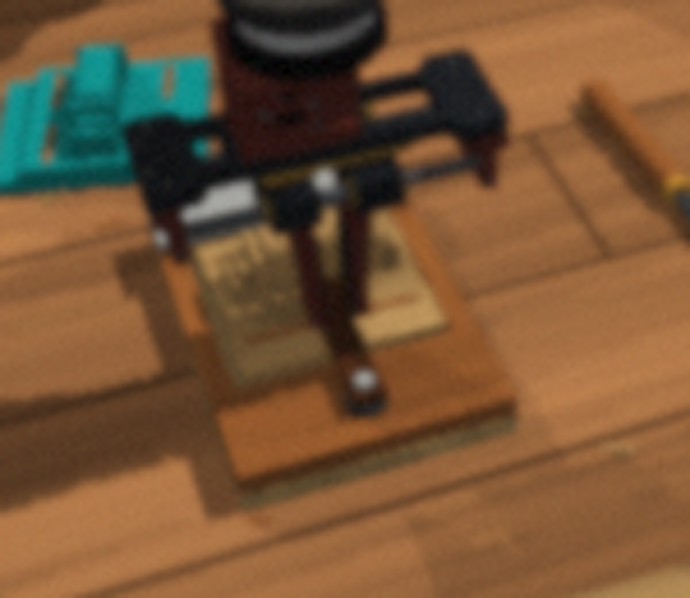

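>>> {"fn": "carry_out", "kwargs": {
  "grip": [10,30,30,30,30,30,30,30,30],
  "delta_pos": [
    [0,-0.03,0],
    [0,0,0],
    [0,0,0],
    [0,0,-0.3],
    [0,0,-0.6],
    [0,0,-0.6],
    [0,0,-0.6],
    [0,0,0],
    [0,0,0]
  ],
  "roll": [0,0,0,0,0,0,0,0,0]
}}

```text
t: 22.62
ee_pos: [0.5518, -0.2314, 0.1531]
tcp_rot: [[-1.0, 0.01, -0.0], [0.01, 1.0, 0.0], [0.0, 0.0, -1.0]]
force: [0.1, -0.8, -0.2]
gripper_width: 0.345
```

```bash
python3 look.py 19 s
python3 - <<'E'
from h import *
m,im=snap("scene","pics/s19.png")
E
```

```text
22.675 [ 0.5515 -0.2314  0.1525] [-0.9999  0.0101 -0.0011] 30.25467095581322 [-0.2138 -0.3255 -0.0541] [0.0554 0.0026 0.0317]
```

View pics/w19c.png

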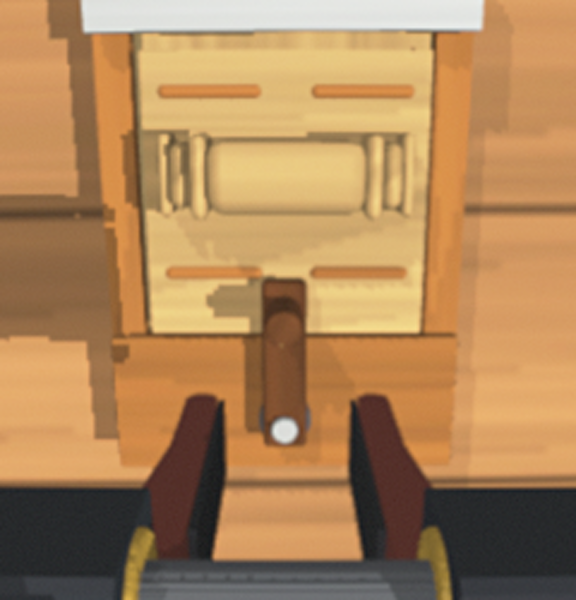

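View pics/s19.png

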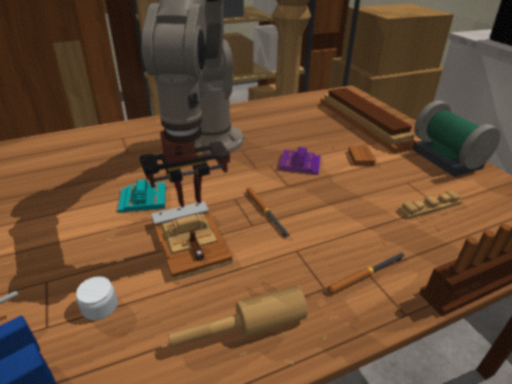

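Run:
```python
from h import *
m=np.load("m19.npy",allow_pickle=True).item()
f=lambda a,z: onz(m,(a[0]/2.4+140-.3,a[1]/2.4+60-.3),z)[:2]
for a in [(135,50),(437,50),(152,333),(421,333)]: print(f(a,.030))
k=f((284,328),.066);b=f((285,431),.042);print(k,b,"q",np.degrees(np.arctan2(-(k-b)[1],-(k-b)[0]))+.5)
print(manip.finish_job())
```

```text
[ 0.4522 -0.2864]
[ 0.4534 -0.1738]
[ 0.5625 -0.2865]
[ 0.5637 -0.1757]
[ 0.5503 -0.2319] [ 0.6015 -0.2322] q 0.1938874290270261
the job is handed in; nothing more can be done
None
```

The panel is seated in the frame and the turn-button is locked over its thick edge. I handed the job in at about 22.7 s; no verdict was reported.

- **Grip:** The tool cannot tilt in this interface, so I did not grip the baluster across x as described. I gripped its inner rings across y, which let the panel pivot between the pads.
- **Tilt and tuck:** Resting the thick edge on the far rail while lowering tilted the panel to about 0.1 rad. I then slid the tongue under the lip, to about x = -63 mm in the frame's axes.
- **Lowering:** I lowered the thick edge about 1 mm per control row until the panel lay flat, then let go.
- **Button:** I gripped the knob, swung it along its arc to the end stop, released it and backed the gripper well clear.

**Last checks**
- **Panel:** The tongue is at about x = -66 mm, and the centre is about 1–2 mm from the pocket's centre. The panel looked flat in the wrist images. Its thick edge reads the right width for seated height, though its step edge read about 2 mm wide because that view is blurred.
- **Button:** Its angle measured about 0.2° from locked.
- **Gouge:** It looks unmoved in the scene picture, but I did not measure it.
- **Robot:** The gripper ended above the frame, touching nothing.

**One disagreement:** while the panel was tilted, the wrist-image rows gave about 0.08 rad. The edge heights and contact geometry gave about 0.12 rad. I put the difference down to a small slip in the grip. Both are above the 0.07 rad needed, though the lower one only just.

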